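# Consolidate two part-filled coverslip-box trays and stack the emptied tray

## Robot

A 6-joint arm with a two-finger parallel gripper is mounted at the origin on a cart in front of the work surface, level with it; the furniture and walls round the work are solid. World frame = base frame: x ahead of the robot, y to its left, z up, the work surface at z = 0. Lengths are in m, angles in rad, forces in N, time in s.
With the tool pointing down it reaches from about 0.375 to 0.925 m from the base axis. Payload 5.7 kg.
Tool frame: the origin (TCP) lies on the mounting face of the last link; the fingertips stand 182 mm ahead of it and the grasp point (between the pads) lies 163 mm ahead of it; z points along the fingers, y is the direction in which the jaws open and shut (so a half turn about z gives the same grasp; the last joint's range is limited). The gripper opens to 88 mm and grips with 3 to 60 N. Pads are 20 mm wide; open, the fingers measure 115 mm over their backs; the gripper's body (75 mm by 178 mm) begins 61 mm behind the grasp point.
Start: joints at [-1.43, 0.359, 1.51, -0, 1.272, -0.115], TCP at [0.152, -0.58, 0.405] pointing down, gripper open.
Joint ranges: [-2.97, 2.97], [-1.01, 2.36], [0.21, 2.38], [-0.96, 4.11], [0.2, 2.71], [-2.98, 2.98]. Speed limits (rad/s): [2.39, 2.39, 3.14, 3.14, 3.14, 3.14].

## Interface

Orientations are given as [roll, pitch, yaw] about the fixed x, y, z axes, in that order (R = Rz(yaw) Ry(pitch) Rx(roll)).
In Python, from workcell import * gives the robot as it stands. Calls block until the motion is done:
- movep(position, orientation): joint-space move of the TCP to a pose.
- move_straight(position, ori=None, feed=0.15, stop_force=None): straight line of the TCP; ori=None keeps the orientation; feed is the mean speed in m/s. With stop_force (N) it stops when the force on the tool has changed by that much, and returns True; else False.
- move_j(angles): joint-space move.
- gripper_to(opening): opening from 0.0 (shut) to 1.0 (fully open); the grip force is fixed at half the most; returns when the fingers have stopped.
- dwell(seconds).
- solve_ik(position, orientation): joint angles nearest the present ones, or None.
- snapshot(name): name is "side" or "top"; returns a dict with "frame" (480x640x3 uint8, red, green, blue), "mtx" (3x3 intrinsics, pixels), "k1" (the pictures are not rectified: a ray, as slopes to the right and down, at radius r is drawn at 1 + k1 r^2 times it, then the intrinsics apply), "R" (3x3) and "t" (3): a world point X has camera coordinates R X + t. Camera axes: x right, y down, z forward; pixel columns grow to the right and rows downward; lengths in m; the calibration is good to about 2 mm. A picture is of the moment at which its call begins. There is no depth.
A pose or a line that the arm cannot do raises Unreachable and nothing moves.
- sign_off(): hands the job in, once; it reports no verdict.
Readings, each from a call of its own:
- current_time(): time.
- current_qpos(): joint angles.
- current_joint_vel(): joint speeds.
- current_joint_efforts(): joint torques, N m.
- current_eef_pos(): TCP position.
- current_ee_rot(): TCP orientation.
- current_contact_force(): force on the tool from outside, world axes, zero at the start.
- current_torque(): the same for the moment, N m.
- current_width(): opening from 0.0 (shut) to 1.0 (fully open).
Only numpy, scipy, OpenCV 4.12 (cv2) and the standard library are available. Lean on these libraries where they do the work, as an engineer would, in place of code of your own. Each camera call takes 0.05 s, during which the arm holds its last target.

## Task

Two part-filled trays of coverslip boxes lie end to end in the metal dock. Fill the left tray, the one with three boxes, by sliding the two boxes over from the right tray through the open ends, without lifting any box out of the trays. Leave the full tray in the dock, then stack the emptied tray squarely on top of the spare empty tray that lies on the desk behind, and leave the other things on the desk where they are.

Things in the scene. Friction and masses are not known exactly. Their poses are not given: they have to be found in the camera images.
- dock_place (a point): Point on the dock plate's top face (4 mm above the desk) under the centre of the left tray; y along the dock from right tray to left, z up. The dock is a fixed aluminium plate, 66 x 358 mm, carrying both trays end to end, with a stop (13 mm above the desk) beyond each outer end and side guides (11 mm above the desk, 1.5 mm play) only near the ends of each tray.
- full_tray: Left tray in the dock, to be filled; starts with three boxes. Grey channel tray 167 mm long (its y), 48 wide (its x), 14 high; origin: centre of underside, 4 mm above the desk. Floor 6 mm thick; side walls 7 thick, wall tops 8 above the floor; channel 34 wide, 161 long, for five boxes in a row (140 mm). Closed by a 6 mm wall at +y (left), open at -y. Box tops stand 8 mm above the walls. Loose.
- donor_tray: Right tray in the dock, to be emptied; starts with two boxes. Same shape, size and origin as the left tray, 100 to 160 g, loose, but closed at its -y end (right) and open at +y, where it meets the left tray with a gap of about 2 mm; floors flush, wall ends rounded, so boxes slide across. Can be gripped across its 48 mm width at mid-length, where no guide stands beside it.
- empty_tray: Spare empty tray on the desk beyond the dock, loose; same shape, size and origin as the others, closed at its -y end. The emptied tray is to rest on its wall tops (14 mm above its underside), either way round; nothing interlocks.
- box_1: White square box of glass coverslips, 28 x 28 mm, 16 mm high, 30 g; origin at the centre of its underside, z up. One of the three boxes that start in the left tray.
- box_2: White square box of glass coverslips, 28 x 28 mm, 16 mm high, 30 g; origin at the centre of its underside, z up. One of the three boxes that start in the left tray.
- box_3: White square box of glass coverslips, 28 x 28 mm, 16 mm high, 30 g; origin at the centre of its underside, z up. One of the three boxes that start in the left tray.
- box_4: White square box of glass coverslips, 28 x 28 mm, 16 mm high, 30 g; origin at the centre of its underside, z up. One of the two boxes that start in the right tray, the one nearer its open end.
- box_5: White square box of glass coverslips, 28 x 28 mm, 16 mm high, 30 g; origin at the centre of its underside, z up. One of the two boxes that start in the right tray, the one nearer its closed end; pushing it toward the left pushes the other boxes ahead of it.
- microscope: Large white microscope, 608 mm high, fixed, standing on the desk at the right of the work; its head with the black eyepieces overhangs toward the robot. An obstacle: all of it lies right of y = -0.12 m and farther ahead than x = 0.38 m, so an arm coming from the right should draw in before it swings past. Origin: centre of its foot.
- mouse: Black computer mouse, 104 x 68 x 44 mm, loose, at the right of the spare tray; a bystander. Origin at the centre of its underside.
- oil_dispenser: Grey immersion-oil dispenser with a red cap, 96 x 77 x 65 mm, loose, behind at the left; a bystander. Origin at the centre of its underside.
- dropper_bottle: Small brown dropper bottle with a black cap, 28 mm across, 70 mm high, loose, at the left; a bystander. Origin at the centre of its underside.
There are look-alikes about, which are no part of the job. Leave any black look-alike of the box_5 alone.

How it is judged:
On the way:
1. all five boxes stand inside the left tray (y of box_1 in the frame of full_tray between -0.072 and 0.075 m and x of box_1 in the frame of full_tray between -0.012 and 0.012 m and z of box_1 in the frame of full_tray between 0.002 and 0.011 m and angle between each of box_1, box_2, box_3, box_4, box_5's own z axis and vertical below 0.15 rad and y of box_2 in the frame of full_tray between -0.072 and 0.075 m and x of box_2 in the frame of full_tray between -0.012 and 0.012 m and z of box_2 in the frame of full_tray between 0.002 and 0.011 m and y of box_3 in the frame of full_tray between -0.072 and 0.075 m and x of box_3 in the frame of full_tray between -0.012 and 0.012 m and z of box_3 in the frame of full_tray between 0.002 and 0.011 m and y of box_4 in the frame of full_tray between -0.072 and 0.075 m and x of box_4 in the frame of full_tray between -0.012 and 0.012 m and z of box_4 in the frame of full_tray between 0.002 and 0.011 m and y of box_5 in the frame of full_tray between -0.072 and 0.075 m and x of box_5 in the frame of full_tray between -0.012 and 0.012 m and z of box_5 in the frame of full_tray between 0.002 and 0.011 m), for 0.2 s.
At the end, for the whole second after the job is handed in: All five boxes stand inside the left tray (at most 5 mm out of its open end), which lies flat in its place in the dock (within 15 mm); the emptied tray lies level, at rest, on the wall tops of the spare tray (within 20 mm, 0.2 rad), which lies flat on the desk (all of step 1 and horizontal distance between full_tray and dock_place below 0.015 m and height (world z) of full_tray below 0.008 m and angle between each of full_tray, empty_tray's own z axis and vertical below 0.05 rad and horizontal distance between donor_tray and empty_tray below 0.02 m and z of donor_tray in the frame of empty_tray between 0.011 and 0.018 m and angle between the y axis of donor_tray and the y axis of empty_tray, either way round below 0.2 rad and angle between donor_tray's own z axis and vertical below 0.06 rad and height (world z) of empty_tray below 0.005 m and linear speed of donor_tray below 0.02 m/s); the robot touches nothing.
It fails at once if a coverslip box is lifted out of the trays (its underside more than 30 mm above the desk) (height (world z) of any of box_1, box_2, box_3, box_4, box_5 above 0.03 m).
It fails at once if a bystander (mouse, oil dispenser, dropper bottle) is moved by more than 20 mm (distance of any of mouse, oil_dispenser, dropper_bottle from where it was at the start of the episode above 0.02 m).
It also fails if it takes over 59 s, if anything falls off the work surface, if the arm or the gripper's body presses on something with over 40 N, if the wrist force passes 120 N, or if a joint passes its speed limit or range.

## Working session

There is one attempt and no reset: what is moved stays moved. The work goes in short steps, each a Python script; the robot and the scene stay as the last script left them, time stands still between calls to the robot, and variables do not carry over. Pictures are saved under pics/ and viewed, and the job is handed in when it is done.

```bash
ls; mkdir -p pics
python3 - <<'E'
from workcell import *
import cv2
for n in ("side","top"):
    s=snapshot(n); cv2.imwrite(f"pics/{n}0.png",cv2.cvtColor(s["frame"],cv2.COLOR_RGB2BGR))
    print(n,s["mtx"],s["k1"],s["R"],s["t"], -s["R"].T@s["t"])
print(current_time(),current_eef_pos(),current_ee_rot(),current_width())
E
```

```text
pics
side [[452.0841648    0.         314.63620929]
 [  0.         452.0841648  243.70121482]
 [  0.           0.           1.        ]] -0.0561092367040794 [[-0.59959946 -0.80027323 -0.00657659]
 [-0.71824504  0.54172865 -0.4366396 ]
 [ 0.35299371 -0.25708526 -0.89961248]] [0.38518885 0.38878775 0.86906599] [0.20342907 0.32106292 0.95411596]
top [[447.21464326   0.         316.3340912 ]
 [  0.         447.21464326 236.99563938]
 [  0.           0.           1.        ]] -0.03624457997638638 [[ 0.0259917  -0.99965227 -0.00444671]
 [-0.98117603 -0.02465931 -0.19153461]
 [ 0.19135836  0.00934132 -0.98147579]] [0.0544222  0.57464347 0.90439909] [0.38934755 0.06012531 0.99795192]
0.1 [ 0.15173868 -0.58018005  0.40390576] [-3.13996976e+00 -1.59503394e-04  2.55764497e-01] 0.9981509177399092
```

View pics/side0.png

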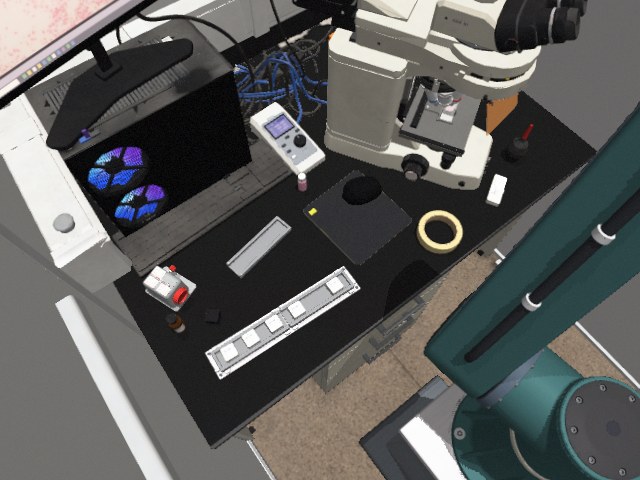

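View pics/top0.png

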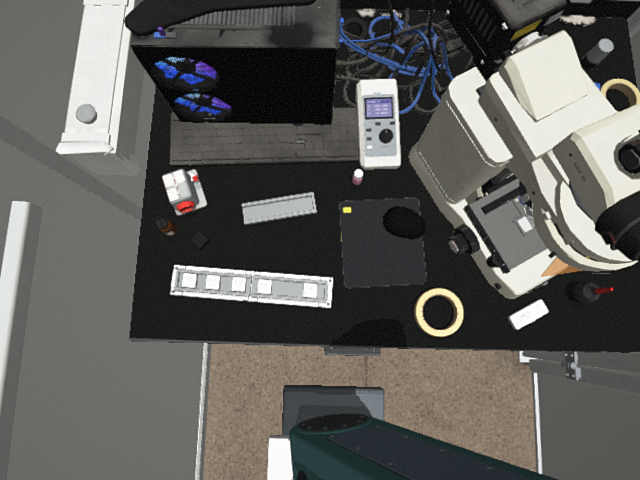

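Top view: the dock runs from about (172,280) to (332,291). Left-tray boxes are near (189,280), (213,283) and (238,285), and right-tray boxes near (264,287) and (310,291). The spare tray is at (279,208), and a black look-alike box is at (200,240). Next I'll zoom in and measure.

```bash
cat > h.py <<'E'
import numpy as np, cv2
def ray(s,uv):
    uv=np.atleast_2d(np.asarray(uv,float))
    d=(uv-s["mtx"][:2,2])/np.array([s["mtx"][0,0],s["mtx"][1,1]])
    p=d.copy()
    for _ in range(20): p=d/(1+s["k1"]*(p**2).sum(1,keepdims=True))
    D=np.c_[p,np.ones(len(p))]@s["R"]
    return -s["R"].T@s["t"],D/np.linalg.norm(D,axis=1,keepdims=True)
def onplane(s,uv,z):
    C,D=ray(s,uv); k=(z-C[2])/D[:,2]
    return C+D*k[:,None]
def proj(s,X):
    c=np.atleast_2d(X)@s["R"].T+s["t"]; p=c[:,:2]/c[:,2:]
    p=p*(1+s["k1"]*(p**2).sum(1,keepdims=True))
    return p*[s["mtx"][0,0],s["mtx"][1,1]]+s["mtx"][:2,2]
def save(s,name,box=None,f=1):
    im=cv2.cvtColor(s["frame"],cv2.COLOR_RGB2BGR)
    if box: im=im[box[1]:box[3],box[0]:box[2]]
    cv2.imwrite("pics/"+name+".png",cv2.resize(im,None,fx=f,fy=f,interpolation=cv2.INTER_CUBIC))
E
python3 - <<'E'
from workcell import *
from h import *
t=snapshot("top");s=snapshot("side")
save(t,"topz",(160,180,350,320),4); save(s,"sidez",(195,205,375,385),3.3)
E
```

```text
(no output)
```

View pics/topz.png

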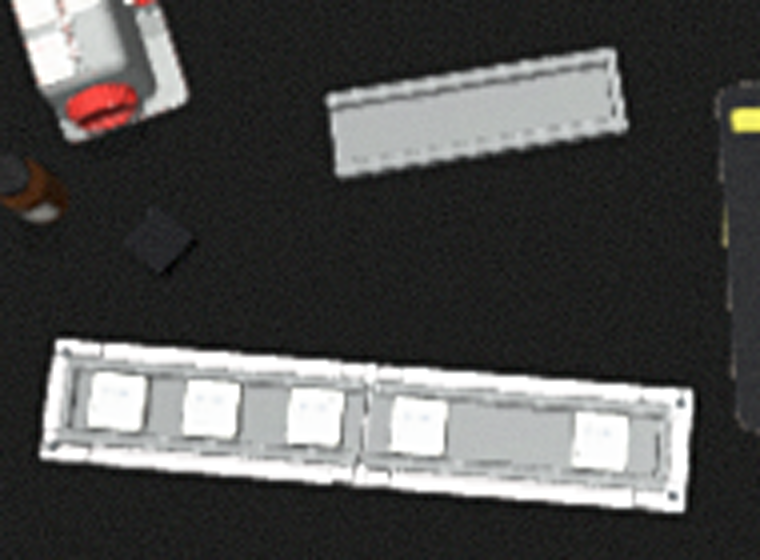

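View pics/sidez.png

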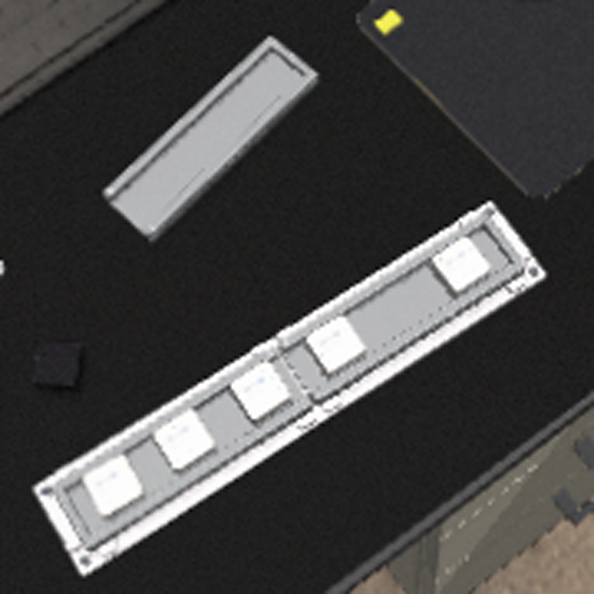

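Run:
```python
from workcell import *
from h import *
import pickle
S={"top":snapshot("top"),"side":snapshot("side")}; pickle.dump(S,open("s0.pkl","wb"))
for n,bx in (("top",(160,180,336,320)),("side",(195,205,375,385))):
    s=S[n]; im=s["frame"].astype(int); g=im.min(2)
    sat=im.max(2)-g
    m=np.zeros(g.shape,np.uint8); m[bx[1]:bx[3],bx[0]:bx[2]]=255*((g>95)&(sat<30))[bx[1]:bx[3],bx[0]:bx[2]]
    cs,_=cv2.findContours(m,cv2.RETR_EXTERNAL,cv2.CHAIN_APPROX_NONE)
    for c in sorted(cs,key=cv2.contourArea)[-3:]:
        if cv2.contourArea(c)<800: continue
        # cast the contour on plane, then fit rect
        for z in (0,0.004,0.014):
            P=onplane(s,c[:,0],z)[:,:2].astype(np.float32)
            (cx,cy),(w,h),a=cv2.minAreaRect(P*1000)
            print(n,z,"ctr",round(cx,1),round(cy,1),"sz",round(w,1),round(h,1),"ang",round(a,2))
    # boxes
    w=((g>225)*255).astype(np.uint8); w[m==0]=0
    cs,_=cv2.findContours(w,cv2.RETR_LIST,cv2.CHAIN_APPROX_NONE)
    for c in cs:
        A=cv2.contourArea(c)
        if 80<A<400:
            P=onplane(s,c[:,0],.026)[:,:2].astype(np.float32)
            (cx,cy),(ww,h),a=cv2.minAreaRect(P*1000); print("  box",n,round(A),round(cx,1),round(cy,1),round(ww,1),round(h,1),round(a,1))
q=current_qpos()
for p in [(0.1,-.36,.45),(.27,-.15,.45),(.3,0,.45),(.32,0,.45),(.32,0,.4),(.35,0,.4)]:
    print(p,solve_ik(p,[np.pi,0,0]))
```

```text
top 0 ctr 650.8 158.8 sz 51.4 169.2 ang 10.5
top 0.004 ctr 649.8 158.4 sz 51.2 168.6 ang 10.5
top 0.014 ctr 647.2 157.4 sz 50.7 166.9 ang 10.5
top 0 ctr 469.5 212.3 sz 362.0 68.4 ang 86.93
top 0.004 ctr 469.1 211.7 sz 360.6 68.1 ang 86.93
top 0.014 ctr 468.3 210.1 sz 357.0 67.5 ang 86.93
  box top 164 435.8 137.8 148.0 9.9 86.4
  box top 158 445.0 299.8 168.8 7.9 86.9
  box top 154 461.9 80.5 28.9 28.8 85.8
  box top 152 467.4 180.0 28.4 29.1 86.2
  box top 150 471.6 236.1 28.3 28.4 1.6
  box top 146 474.4 293.3 28.3 28.5 1.5
  box top 144 476.9 345.7 28.7 28.0 84.5
  box top 85 671.0 396.3 27.7 25.0 24.3
side 0 ctr 653.8 155.1 sz 50.6 171.1 ang 11.07
side 0.004 ctr 651.9 155.8 sz 50.4 170.4 ang 11.07
side 0.014 ctr 647.2 157.5 sz 49.8 168.6 ang 11.07
side 0 ctr 470.8 210.0 sz 361.4 69.0 ang 86.83
side 0.004 ctr 469.6 210.5 sz 359.8 68.7 ang 86.83
side 0.014 ctr 466.8 211.7 sz 356.0 68.0 ang 86.83
  box side 162 476.9 344.3 27.8 28.3 83.6
  box side 160 474.6 293.1 28.9 27.7 88.5
  box side 152 472.1 236.1 27.9 27.4 88.0
  box side 86 497.9 297.1 174.4 5.2 86.9
  box side 144 468.3 179.5 28.1 27.7 86.8
  box side 328 436.7 214.6 295.5 9.3 87.0
  box side 134 462.7 80.6 28.1 27.1 88.3
(0.1, -0.36, 0.45) [-1.48531757e+00 -2.99374935e-02  1.88157389e+00 -4.44089210e-16
  1.28995626e+00  8.54787541e-02]
(0.27, -0.15, 0.45) [-7.32063240e-01 -1.44449781e-01  1.98036001e+00 -4.44089210e-16
  1.30568243e+00  8.38733087e-01]
(0.3, 0, 0.45) [-2.31735181e-01 -1.60968462e-01  1.99293627e+00 -4.44089210e-16
  1.30962485e+00  1.33906115e+00]
(0.32, 0, 0.45) [-2.17011824e-01 -1.24030605e-01  1.96423863e+00 -4.44089210e-16
  1.30138463e+00  1.35378450e+00]
(0.32, 0, 0.4) [-2.17011824e-01 -6.46356169e-02  2.04895573e+00 -4.44089210e-16
  1.15727254e+00  1.35378450e+00]
(0.35, 0, 0.4) [-1.98151300e-01 -1.28403152e-02  2.00064764e+00 -4.44089210e-16
  1.15378533e+00  1.37264503e+00]
```

Both views agree within about 1 mm. The dock centre is (0.4694, 0.211) with yaw -0.055, and the spare tray is at (0.647, 0.1575) with yaw about +0.188. The sizes check: 357x67, 167x50 and 28x28 mm. Next I'll draw in, swing over and push with the closed fingers just above the wall tops.

```bash
cat >> h.py <<'E'
yaw=-0.055
u=np.array([-np.sin(yaw),np.cos(yaw)]); DC=np.array([.4694,.2111])
ORI=[np.pi,0,np.pi/2+yaw]
def dk(v,z): 
    p=DC+u*v; return [p[0],p[1],z]
E
python3 - <<'E'
from workcell import *
from h import *
print(current_time())
movep([0.10,-0.36,.43],[np.pi,0,.2])
movep([0.30,0.0,.43],ORI)
gripper_to(0.0)
movep(dk(-.164,.26),ORI)
print(current_time(),current_contact_force())
hit=move_straight(dk(-.164,.182+.0205),feed=.05,stop_force=6)
print(hit,current_eef_pos(),current_contact_force(),current_time())
s=snapshot("side"); save(s,"s1",(195,205,395,385),3.3)
s=snapshot("top"); save(s,"t1",(160,180,350,320),4)
E
```

```text
0.3
5.0167 [-0.05234011 -0.21612272  0.0273822 ]
False [0.46054979 0.04736708 0.2027561 ] [-0.27486449  0.09662861  0.84385681] 6.3167
```

View pics/s1.png

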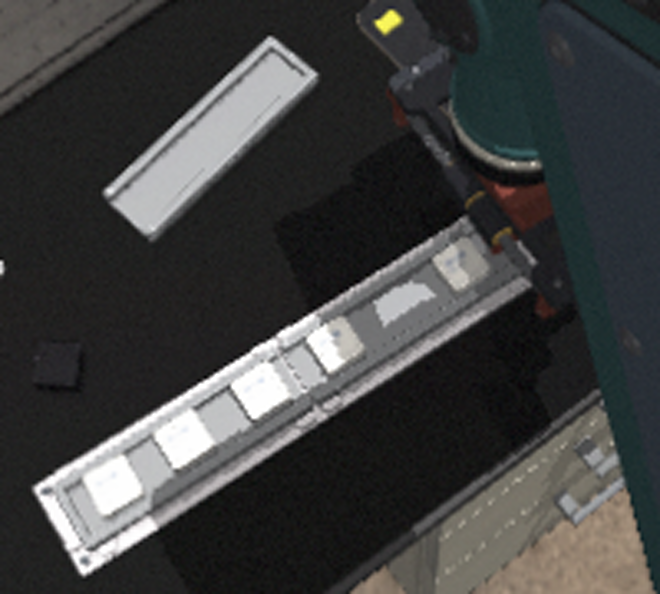

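The closed fingers stand behind box_5 at crop (500,235) and nothing is in contact. Pushing in two stages with a force stop.

Run:
```python
from workcell import *
from h import *
z=.182+.0205
h=move_straight(dk(-.06,z),feed=.06,stop_force=8)
print(h,current_eef_pos(),current_contact_force(),current_time())
s=snapshot("side"); save(s,"s2",(195,205,395,385),3.3)
s=snapshot("top"); save(s,"t2",(160,180,350,320),4)
```

```text
False [0.46611495 0.15099963 0.20249313] [0.00648125 0.00089183 0.04895558] 8.3
```

View pics/s2.png

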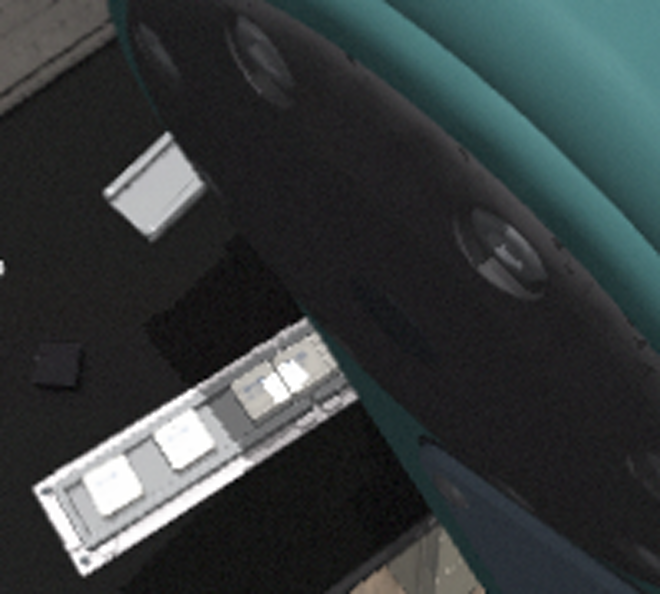

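The arm hides the right part, but box_4 at crop (305,365) has crossed the gap and meets box_3, upright. Finishing the push, then backing off to look.

Run:
```python
from workcell import *
from h import *
z=.182+.0205
h=move_straight(dk(.002,z),feed=.05,stop_force=8)
print(h,current_eef_pos(),current_contact_force(),current_time())
move_straight(dk(-.005,z),feed=.1)
move_straight(dk(-.02,.3),feed=.2)
movep([0.33,0.03,.38],ORI)
gripper_to(1.0)
s=snapshot("side"); save(s,"s3",(195,205,395,385),3.3)
s=snapshot("top"); save(s,"t3",(160,180,350,320),4)
print(current_time())
```

```text
False [0.46953205 0.21299128 0.2024853 ] [ 0.03728682 -0.21240607  0.22438285] 9.7917
13.0667
```

View pics/s3.png

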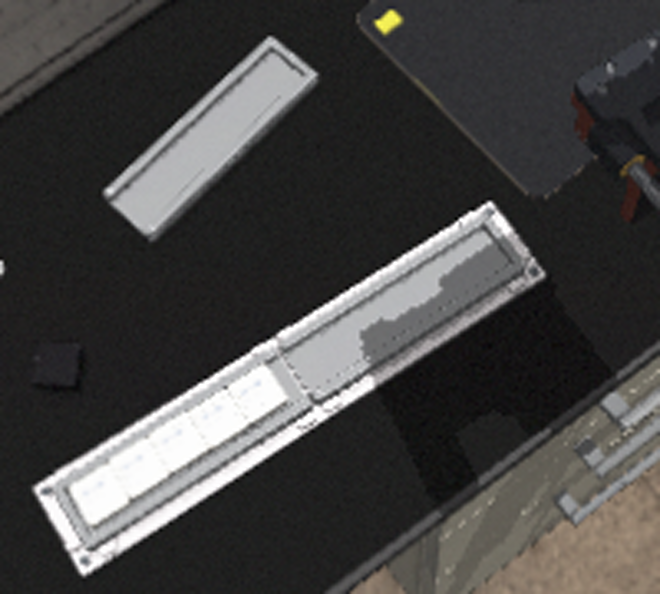

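View pics/t3.png

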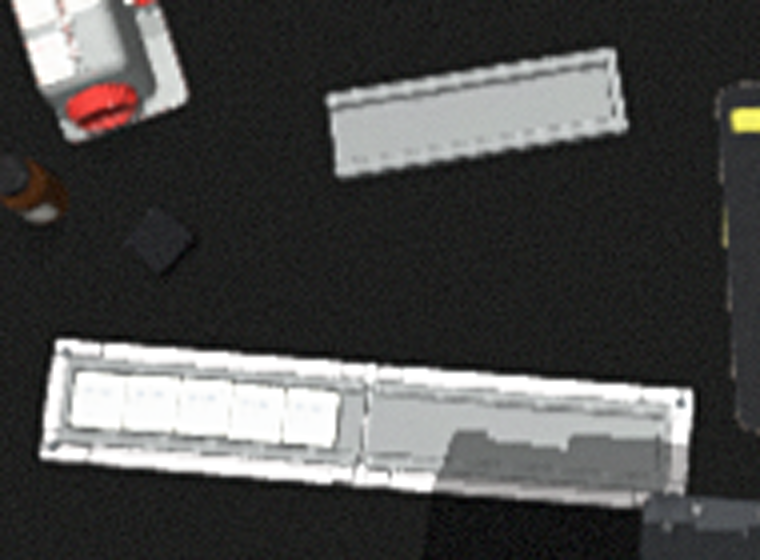

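All five boxes stand in a row in the left tray, from crop (75,400) to (340,415) in the top view. The last box is about 14 mm inside the open end, so its tray y is about -55 mm. The right tray is empty. Next I'll check the gap position and grasp the tray at mid-length.

Run:
```python
from workcell import *
from h import *
import pickle
t=pickle.load(open("s0.pkl","rb"))["top"]
g=onplane(t,[[160+366/4,180+415/4]],.010)[0]; print("gap",g,"v",(g[:2]-DC)@u)
vd=-.0845
movep(dk(vd,.28),ORI)
h=move_straight(dk(vd,.1885),feed=.07,stop_force=6)
print(h,current_eef_pos(),current_contact_force(),current_time())
gripper_to(0.0)
print("w",current_width()*88,current_contact_force(),current_time())
h=move_straight(dk(vd,.1885+.06),feed=.06)
print(current_contact_force(),current_width()*88)
s=snapshot("side"); save(s,"s4",(195,185,395,385),3)
s=snapshot("top"); save(s,"t4",(160,180,350,320),4)
```

```text
gap [0.47314023 0.2100156  0.01      ] v -0.000877152584999601
False [0.46496646 0.12677778 0.18886724] [-0.44389586  0.81679104  0.57284187] 15.3167
w 47.80872449921291 [-1.31615433  0.76789284  0.98984644] 16.0167
[-0.02687845 -0.47116342 -2.48101742] 47.77883859107785
```

View pics/s4.png

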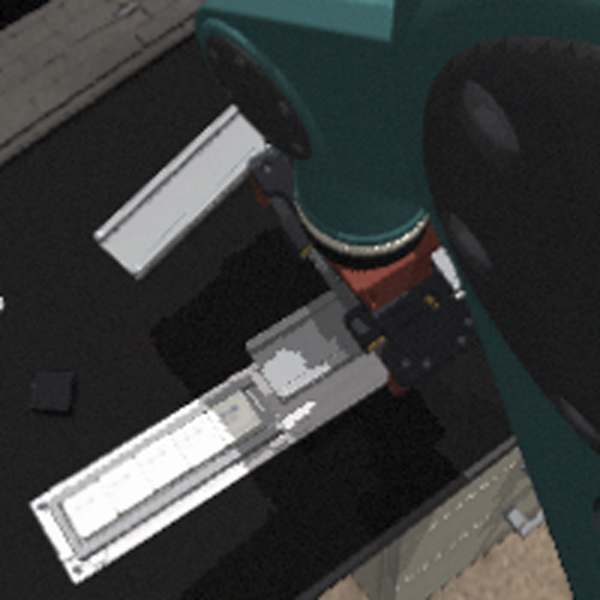

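View pics/t4.png

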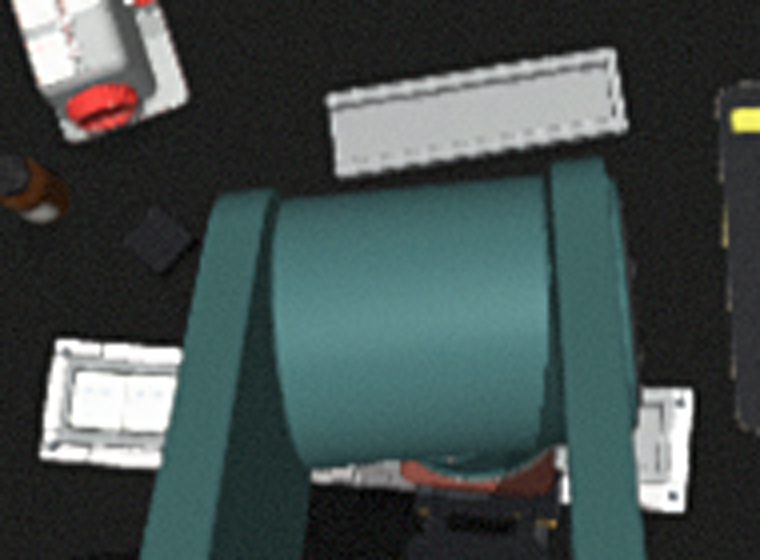

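Holding the tray: the width reads 47.8 mm against 48 expected, the weight change is about 2 N, and it looks level. The full tray stayed in place with its boxes. Carrying the tray to the spare tray.

Run:
```python
from workcell import *
from h import *
O2=[np.pi,0,np.pi/2+.188]
T=[.6472,.1575]
move_straight(dk(-.0845,.29),feed=.1)
print(solve_ik(T+[.29],O2))
move_straight(T+[.29],O2,feed=.1)
print(current_contact_force(),current_width()*88,current_time())
h=move_straight(T+[.220],feed=.06,stop_force=5)
print(h,current_eef_pos(),current_contact_force(),current_time())
s=snapshot("side"); save(s,"s5",(195,185,395,385),3)
s=snapshot("top"); save(s,"t5",(160,180,350,320),4)
```

```text
[ 1.35090731e-01  5.61031058e-01  1.47433756e+00 -4.44089210e-16
  1.10622404e+00 -5.29092691e-02]
[-0.23180637 -0.09411552 -1.54076908] 47.94565130871736 19.8333
False [0.64745378 0.15753511 0.22047105] [-0.06784137  0.30340276 -1.81924272] 21.15
```

View pics/s5.png

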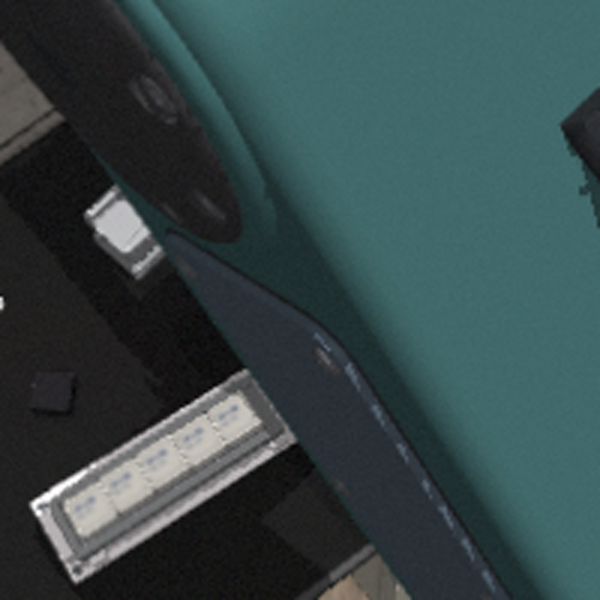

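View pics/t5.png

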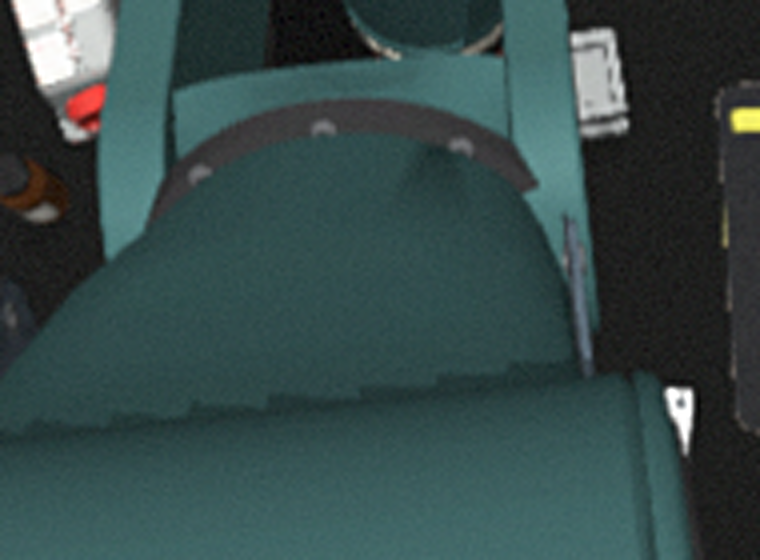

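The held tray's open end at side crop (120,220) sits over the spare tray, and its right end at top crop (600,80) lines up too. Lowering until contact.

Run:
```python
from workcell import *
from h import *
T=[.6472,.1575]
h=move_straight(T+[.1975],feed=.02,stop_force=2.5)
print(h,current_eef_pos(),current_contact_force(),current_time())
dwell(.3)
print(current_eef_pos(),current_contact_force())
gripper_to(0.75)
print(current_width()*88,current_contact_force())
move_straight(T+[.30],feed=.1)
movep([0.33,0.03,.38],ORI)
s=snapshot("side"); save(s,"s6",(195,185,395,385),3)
s=snapshot("top"); save(s,"t6",(160,180,350,320),4)
import pickle; pickle.dump({"side":s,"top":snapshot("top")},open("s6.pkl","wb"))
print(current_time())
```

```text
True [0.64711704 0.15747049 0.19854474] [ 0.22719349 -0.5271246   5.84895621] 22.2333
[0.64709701 0.15748451 0.19853661] [-0.32831885 -0.28952817  5.85133168]
65.65595432555105 [-0.01360821  0.03826361 -0.6301772 ]
25.6833
```

View pics/s6.png

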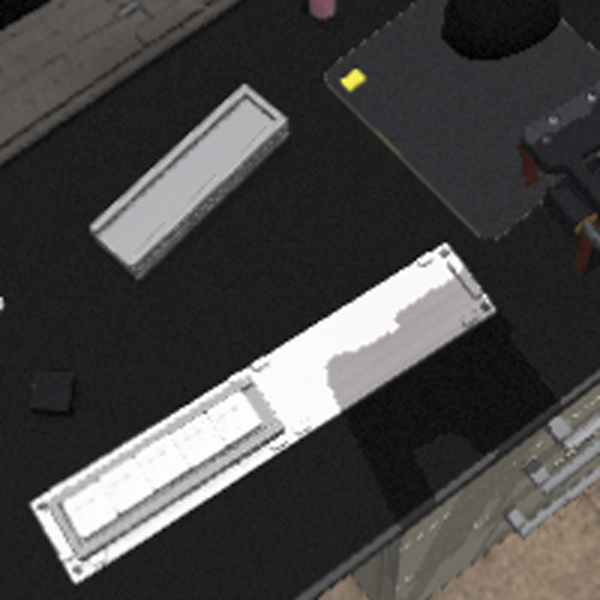

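View pics/t6.png

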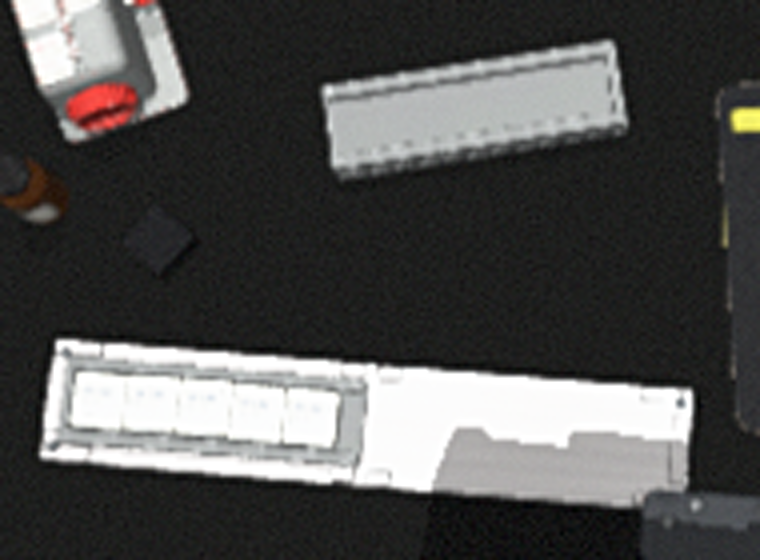

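The stack looks square and level, from top crop (325,90) to (628,130). The five boxes are in place in the left tray, and the black look-alike is untouched at (160,240). One numeric check before handing in.

Run:
```python
from h import *
import pickle
S=pickle.load(open("s6.pkl","rb")); S0=pickle.load(open("s0.pkl","rb"))
for n,bx in (("top",(235,185,325,228)),("side",(220,205,295,280))):
    s=S[n]
    g=s["frame"].min(2); m=np.zeros_like(g); m[bx[1]:bx[3],bx[0]:bx[2]]=255*(g>105)[bx[1]:bx[3],bx[0]:bx[2]]
    c=max(cv2.findContours(m,cv2.RETR_EXTERNAL,cv2.CHAIN_APPROX_NONE)[0],key=cv2.contourArea)
    P=onplane(s,c[:,0],.028)[:,:2].astype(np.float32)*1000; print(n,"stack top",np.round(np.r_[cv2.minAreaRect(P)[0],cv2.minAreaRect(P)[1],cv2.minAreaRect(P)[2]],1))
    w=np.uint8((s["frame"].min(2)>215)*255)
    # full tray boxes: blob extent (white row) along dock
    for cc in cv2.findContours(w,cv2.RETR_LIST,cv2.CHAIN_APPROX_NONE)[0]:
        P=onplane(s,cc[:,0],.026)[:,:2]; r=cv2.minAreaRect(P.astype(np.float32)*1000)
        if cv2.contourArea(cc)>80 and .4<P[:,0].mean()<.52 and .1<P[:,1].mean()<.4:
            v=(P-DC)@u; print("  blob v",np.round([v.min()*1000,v.max()*1000],1),np.round(r[1],1))
    d=cv2.absdiff(S0[n]["frame"],s["frame"]).max(2); 
    for nm,X in dict(mouse=(.62,-.12,.02)).items(): pass
```

```text
top stack top [646.4 156.5  53.  165.4  11.2]
  blob v [  2.8 171.6] [168.8   8.9]
  blob v [ 13.8 158.3] [144.5  30.3]
  blob v [-177.8  144.6] [322.4  65. ]
side stack top [628.1 180.2  41.4 119.3   1.4]
  blob v [  2.8 171.6] [168.8   9.1]
  blob v [ 13.8 158.3] [144.5  30.2]
  blob v [-177.8  144.6] [322.4  65. ]
```

Run:
```python
from workcell import *
from h import *
import pickle
S0=pickle.load(open("s0.pkl","rb"))["top"]["frame"]; t=snapshot("top")["frame"]
for nm,b in dict(mouse=(380,203,426,242),oil=(160,165,208,216),dropper=(155,216,178,238)).items():
    a=S0[b[1]:b[3],b[0]:b[2]].astype(np.float32).mean(2);c=t[b[1]:b[3],b[0]:b[2]].astype(np.float32).mean(2)
    print(nm,cv2.phaseCorrelate(a,c))
print(current_time(),current_contact_force()); sign_off()
```

```text
mouse ((0.048921750674907116, -0.05155993876821441), 1.0636892280230918)
oil ((-0.004137835999340922, 0.018421557058953653), 0.9897512903919926)
dropper ((0.025826686027466295, -0.17399130734979806), 0.9858403708785772)
25.7333 [-0.60360295 -0.02440449 -0.25623381]
the job is handed in; nothing more can be done
```

I slid both boxes from the right tray into the left one with the closed fingers just above the wall tops. Then I gripped the emptied tray at mid-length, stacked it on the spare tray, backed the arm off and handed in at about 25.7 s. `sign_off()` gave no verdict.

**Boxes:** all five stand in a row in the left tray. Box_5 measures at a tray y of about -56 mm, inside the -72 mm limit. The left tray did not visibly move in the dock.

**Stack:** in the top view the stacked tray's centre is (0.646, 0.157) against (0.647, 0.158) for the spare tray. Its yaw measured 11.2° there, against 10.5–11.1° for the spare tray at the start. It looks level in both pictures.

**Bystanders:** the mouse, oil dispenser and dropper bottle each shifted by less than 0.2 pixel (about 0.4 mm). The black look-alike was not touched.

**Failed check:** the side-view number for the stack in my last measurement is invalid. I had saved the top image under the side name by mistake, so that check rests on the top view and the side picture by eye.

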